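Sweep the omelette offcuts into the bench scoop, then draw it out and tip it over the bowl

ROBOT

A 7-joint arm with a two-finger parallel gripper is mounted at the origin on a cart in front of the work surface, level with it; the furniture and walls round the work are solid. World frame = base frame: x ahead of the robot, y to its left, z up, the work surface at z = 0. Lengths are in m, angles in degrees, forces in N, time in s.
With the tool pointing down it reaches from about 0.425 to 0.875 m from the base axis. Payload 4.7 kg.
Tool frame: the origin (TCP) lies between the finger pads; the fingertips stand 8 mm ahead of it and the grasp point (between the pads) lies 11 mm behind it (env.tip_extent is the distance from the TCP to the fingertips, in m); z points along the fingers, y is the line along which they close (so a half turn about z gives the same grasp; the last joint's range is limited). The gripper opens to 87 mm and grips with 3 to 60 N. Pads are 19 mm wide; open, the fingers measure 117 mm over their backs; the gripper's body (75 mm by 190 mm) begins 51 mm behind the grasp point.
Start: joints at [-66.228, 18.392, -4.016, 83.108, 1.295, 78.541, -3.26], TCP at [0.254, 0.598, 0.231] pointing down, gripper open.
Joint ranges: [-163.93, 163.93], [-17.29, 119.83], [-79.2, 71.16], [3.27, 140.29], [-89.18, 269.18], [5.43, 117.66], [-154.24, 154.24]. Speed limits (degrees/s): [147.25, 147.25, 180, 180, 180, 180, 180].

INTERFACE

Orientations are given as [roll, pitch, yaw] about the fixed x, y, z axes, in that order (R = Rz(yaw) Ry(pitch) Rx(roll)).
In Python, from cell import sensors, vision, workorder, env gives the robot as it stands.
- The arm moves only by the tool drive_tool, never from a script. Its argument "moves" is a list of rows, each an object of numbers: "x", "y", "z": the shift along the tool's x, y, z in mm; "rx", "ry", "rz": the turn, a rotation vector about the tool's x, y, z in rad; "fingers": the closure, from -1 (fully open) to 1 (shut). In form: [{"x": .., "y": .., "z": .., "rx": .., "ry": .., "rz": .., "fingers": ..}, ...]. A call has 1 to 20 rows; each row is the pose to reach, as a shift and turn from the pose commanded when the call began, along the tool's axes at that moment; what a row does not reach only later rows make up. A row lasts 1/8 s, in which the tool goes at most 62.5 mm and 10.7 degrees, less where a joint would pass 70% of its speed; a pose out of reach is approached as far as the arm can. A call with a gripper value outside its range is refused whole. The fingers move at their own pace and stop on an object; "force" is the grip in N (left out, the last holds). Time passes only in rows, so rows that repeat a pose let the fingers close. It gives the time, the measured TCP pose, the force, the opening and the grip force at its end, in the units of the state.
- sensors.get_obs(): the state, without advancing time (a new reading comes with each control period).
- vision.read_camera(name): name is "side" or "top"; returns a dict with "image" (384x512x3 uint8, red, green, blue), "fx", "fy", "cx", "cy" (pixels), "R" (3x3) and "t" (3): a world point X has camera coordinates R X + t. Camera axes: x right, y down, z forward; pixel columns grow to the right and rows downward; lengths in m; the calibration is good to about 2 mm. A picture is of the moment at which its call begins. There is no depth.
- workorder.sign_off(): hands the job in; it is judged then, once.
The state is a dict: "time_s": time; "qpos": joint angles; "joint_velocities": joint speeds; "effort": joint torques, N m; "tool_pos": TCP position; "tool_rot": TCP orientation; "force": force on the tool from outside, world axes, zero at the start; "wrist_torque": the same for the moment, N m; "grip_width": finger opening in m; "grasp_force": force on a finger pad.
Only numpy, scipy, OpenCV 4.12 (cv2) and the standard library are available. Lean on these libraries where they do the work, as an engineer would, in place of code of your own. Each camera call takes 0.05 s, during which the arm holds its last target. There are 200 camera calls.

TASK

Clear the chopping board: take the bench scraper from its stand, sweep all three omelette pieces along the board into the scoop docked at its end without touching the food with the gripper, and put the scraper back upright in its stand. Then grip the scoop's black handle, draw the scoop up out of its dock with the pieces in it, carry it to the big bowl and tip it steeply mouth down so that all three drop in. Finish while still holding the scoop tipped and raised over the bowl, touching neither bowl nor food; leave the bowl and the two small jars where they stand.

Things in the scene. Friction and masses are not known exactly. Their poses are not given: they have to be found in the camera images.
- station: Fixed white chopping board and steel dock in one. Origin on the table at the middle of the line where they meet. Board on the +y side: 160 mm long (y 0 to 160), top at z = 22 mm, 156 mm clear between two side rails (12 mm wide, to z = 34 mm), far end open. Dock on the -y side (y 0 to -158 mm), where the scoop sits; pieces slide into it along -y. Dimensions in its own frame, z up.
- scoop: Loose aluminium scoop, about 190 g, docked with its axes along the station's. Origin under the middle of its mouth edge; y points out of the open mouth. Floor 3 mm thick, 156 mm wide inside, 148 mm long (y 0 to -148), docked 3 mm below the board top; side walls 14 mm high at the mouth, 42 mm from y = -55 on; rear wall 42 mm. Omelette slides on it once it is tilted some 25 to 36 degrees.
- scoop_grip (a point): Middle of the scoop's black handle, (0, -146, 75) mm in the scoop's frame, same axes: a bar over the rear wall, 14 mm thick (x), 76 mm long (y), 22 mm high (z). Grip it from above across its 14 mm; the tool may lean along y.
- scoop_lip (a point): Middle of the scoop's mouth edge, 1.5 mm above scoop; same axes.
- stand: Fixed steel stand of the scraper, base 56 x 150 mm, 6 mm thick. Origin on the table under its centre; the slot runs along y (129 mm long, 5 mm wide) and is open upward; cheeks to z = 44 mm with lips flared out 8 mm either side up to z = 56 mm.
- stand_slot (a point): Centre of the slot's floor, 6 mm above the table; axes as the stand.
- scraper: Loose bench scraper, 120 g: thin steel blade (120 mm wide, 75 mm high, 2 mm thick) and round brown wooden grip, standing blade down in the slot with a little play. Its y axis runs along the grip; its other axes are not square to the blade, so use scraper_grip and scraper_edge.
- scraper_grip (a point): Middle of the scraper's wooden grip, on its axis: a rod of 21 mm diameter, 138 mm long along y; about 81 mm above the table as it stands in the stand; axes as the scraper.
- piece_0: Loose omelette piece, a yellow block about 61 x 62 mm and 35 mm high, 90 g; origin at the centre of its underside. Lies on the board.
- piece_1: Loose omelette piece, about 58 x 64 mm and 37 mm high, 90 g; origin at the centre of its underside. Lies on the board.
- piece_2: Loose omelette piece, about 64 x 61 mm and 34 mm high, 90 g; origin at the centre of its underside. Lies on the board.
- bowl: Big open steel bowl, 280 mm across the rim, 88 mm high, 350 g, loose on the table to the robot's right; origin at the centre of its underside.
- spice_jar: Spice jar with red cap, 45 mm across, 106 mm high, behind the board: a bystander to leave alone.
- shaker: Small glass shaker with domed metal top, 44 mm across, 90 mm high, behind the board: a bystander to leave alone.
- scoop_dock (a point): Middle of the dock's floor, 16 mm above the table; axes as the station. Steel cheeks either side rise 24 mm above this floor with flared lips to 37 mm, 1.5 mm clear of the scoop, a low stop is behind it: the scoop is drawn straight up.
- scraper_edge (a point): Middle of the scraper's lower blade edge, 75 mm below the grip's axis (the blade's plane passes 4 mm beside that axis); axes as the scraper. In the slot's floor as it stands in the stand.

How it is judged (in metres and radians):
On the way, in this order (a step that is already met when the one before it is completed fails the run):
1. all three pieces lie in the scoop, which still sits in its dock (y of piece_0 in the frame of scoop between -0.14 and -0.022 m and x of piece_0 in the frame of scoop between -0.07 and 0.07 m and z of piece_0 in the frame of scoop between -0.01 and 0.045 m and y of piece_1 in the frame of scoop between -0.14 and -0.022 m and x of piece_1 in the frame of scoop between -0.07 and 0.07 m and z of piece_1 in the frame of scoop between -0.01 and 0.045 m and y of piece_2 in the frame of scoop between -0.14 and -0.022 m and x of piece_2 in the frame of scoop between -0.07 and 0.07 m and z of piece_2 in the frame of scoop between -0.01 and 0.045 m and distance of scoop from where it was at the start of the episode below 0.012 m), for 0.2 s.
2. the scraper is back upright in its stand and let go (distance between scraper_edge and stand_slot below 0.012 m and height (world z) of scraper_grip above 0.07 m and contact force between the fingers and scraper below 0.1 N), for 0.2 s.
3. the scoop is drawn up clear of the dock with all three pieces in it (y of piece_0 in the frame of scoop between -0.14 and -0.022 m and x of piece_0 in the frame of scoop between -0.07 and 0.07 m and z of piece_0 in the frame of scoop between -0.01 and 0.045 m and y of piece_1 in the frame of scoop between -0.14 and -0.022 m and x of piece_1 in the frame of scoop between -0.07 and 0.07 m and z of piece_1 in the frame of scoop between -0.01 and 0.045 m and y of piece_2 in the frame of scoop between -0.14 and -0.022 m and x of piece_2 in the frame of scoop between -0.07 and 0.07 m and z of piece_2 in the frame of scoop between -0.01 and 0.045 m and height (world z) of scoop_lip above 0.08 m and contact force between scoop and station below 0.1 N), for 0.2 s.
At the end, for the whole second after the job is handed in: All three pieces rest in the bowl; the scoop is held by the fingers alone, mouth at least 39 degrees below level, its mouth edge over the bowl and its handle 0.18 m or more above the table, touching neither bowl nor food; the scraper stands in its stand; the bowl moved less than 40 mm (all of step 2 and horizontal distance between each of piece_0, piece_1, piece_2 and bowl below 0.115 m and z of each of piece_0, piece_1, piece_2 in the frame of bowl below 0.085 m and linear speed of each of piece_0, piece_1, piece_2, scoop below 0.05 m/s and contact force between scoop and piece_0 below 0.2 N and contact force between scoop and piece_1 below 0.2 N and contact force between scoop and piece_2 below 0.2 N and angle between scoop_lip's own y axis and vertical above 2.25 rad and height (world z) of scoop_grip above 0.18 m and height (world z) of scoop_lip above 0.05 m and horizontal distance between scoop_lip and bowl below 0.14 m and contact force between the fingers and scoop above 1 N and contact force between scoop and bowl below 0.2 N and contact force between scoop and station below 0.2 N and distance of bowl from where it was at the start of the episode below 0.04 m); the arm keeps its last pose, push and grip.
It fails at once if the gripper touches the food (contact force between the fingers and piece_0 above 0.5 N or contact force between the fingers and piece_1 above 0.5 N or contact force between the fingers and piece_2 above 0.5 N).
It fails at once if a jar is shifted or knocked over (distance of any of spice_jar, shaker from where it was at the start of the episode above 0.03 m).
It also fails if it takes over 66 s, if anything falls off the work surface, if the arm or the gripper's body presses on something with over 40 N, if the wrist force passes 120 N, or if a joint passes its speed limit or range.

## Working session

There is one attempt and no reset: what is moved stays moved. The work goes in short steps, Python scripts to look and compute and a tool call to move; the robot and the scene stay as the last step left them, time stands still between calls to the robot, and variables do not carry over. Pictures are saved under pics/ and viewed, at most 10 in all, crops included, and the job is handed in when it is done.

Besides the shell and the picture viewer there is one more tool, called after "Call:" as name([rows], argument=value, ...), one row to a line, values as JSON. drive_tool: Moves the arm, as the interface text tells. Its arguments: {"type":"object","properties":{"moves":{"type":"array"},"force":{"type":"number"}},"required":["moves"]}

```bash
ls; mkdir -p pics; python3 - <<'E'
from cell import sensors, vision, workorder, env
import cv2
o=sensors.get_obs()
print({k:o[k] for k in('time_s','tool_pos','tool_rot','grip_width')},env.tip_extent)
for n in('side','top'):
    c=vision.read_camera(n); cv2.imwrite(f'pics/{n}0.png',c['image'][:,:,::-1])
    print(n,c['fx'],c['cx'],c['cy'],c['R'],c['t'])
E
```

```text
pics
{'time_s': 0.0, 'tool_pos': array([0.25342977, 0.59798961, 0.22946525]), 'tool_rot': array([-1.79892938e+02,  3.89454075e-03,  1.57035552e+02]), 'grip_width': 0.08709683993255411} 0.008
side 421.7377245879633 256.5373495191029 192.2964639660747 [[ 0.95435732 -0.29866186 -0.00178999]
 [-0.20092746 -0.63759517 -0.7437073 ]
 [ 0.22097571  0.71012216 -0.66850299]] [-0.58503335  0.15843358  1.28805802]
top 426.6674509310194 260.3684738284504 192.2282044374706 [[ 0.02266071 -0.99973766 -0.00333164]
 [-0.98772383 -0.02187295 -0.15467131]
 [ 0.15455787  0.0067957  -0.98796037]] [-0.03963237  0.60915311  1.5849594 ]
```

View pics/top0.png

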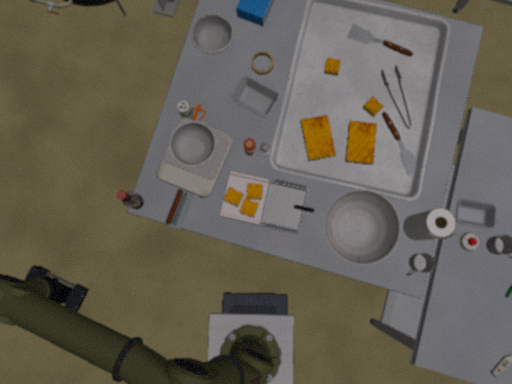

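View pics/side0.png

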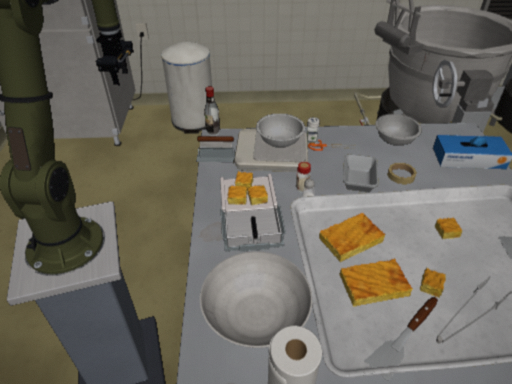

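Top view: scraper grip at (175,206), board with three pieces around (242,197), scoop (285,207), black handle (304,208), bowl (362,227), jars at (250,146)/(265,147), and a bottle near the scraper at (130,198). The side view shows the same things: grip at (215,138), handle at (254,227), bowl at (256,297).

```bash
python3 - <<'E'
import cv2, numpy as np
t=cv2.imread('pics/top0.png'); s=cv2.imread('pics/side0.png')
a=cv2.resize(t[135:285,115:415],None,fx=2.66,fy=2.66,interpolation=cv2.INTER_CUBIC)
cv2.imwrite('pics/topc.png',cv2.resize(t[160:240,160:320],None,fx=5,fy=5,interpolation=cv2.INTER_CUBIC))
cv2.imwrite('pics/sidec.png',cv2.resize(s[120:260,180:320],None,fx=4.2,fy=4.2,interpolation=cv2.INTER_CUBIC))
E
```

```text
(no output)
```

View pics/topc.png

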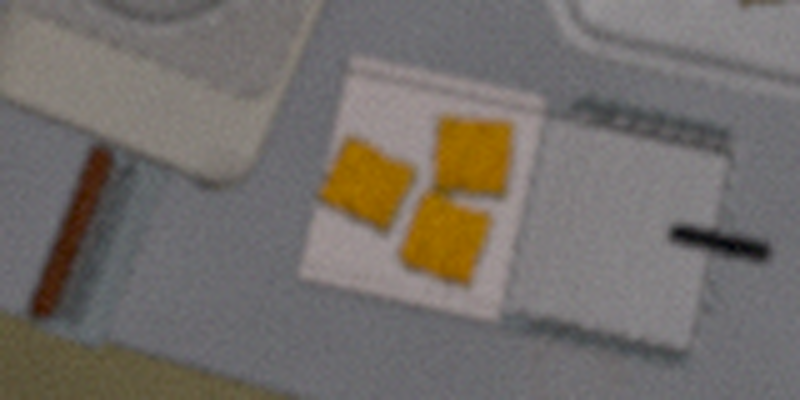

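View pics/sidec.png

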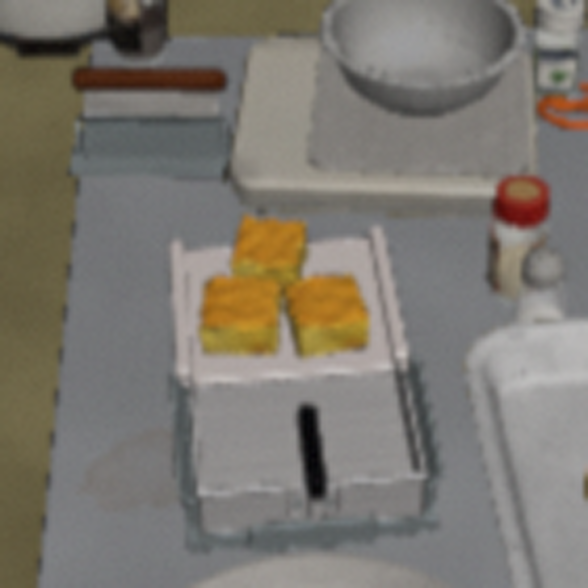

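The top crop shows the grip as a brown bar from (100,150) to (42,312). The board outline runs (350,58), (547,98), (500,320), (300,277), and the handle runs from (675,235) to (768,250). The side crop agrees: grip (75,80)–(225,80), handle (308,408)–(318,495). Next I'll turn these into world positions.

```bash
cat > h.py <<'E'
import cv2, numpy as np
from cell import sensors, vision, workorder, env
def ray(c,u,v):
    d=c['R'].T@np.array([(u-c['cx'])/c['fx'],(v-c['cy'])/c['fy'],1.]); return -c['R'].T@c['t'],d
def onz(c,u,v,z):
    o,d=ray(c,u,v); return o+d*(z-o[2])/d[2]
def tri(c1,p1,c2,p2):
    o1,d1=ray(c1,*p1);o2,d2=ray(c2,*p2)
    s=np.linalg.lstsq(np.c_[d1,-d2],o2-o1,rcond=None)[0]
    a,b=o1+s[0]*d1,o2+s[1]*d2; return (a+b)/2,np.linalg.norm(a-b)
def blob(m,roi,n=1,minA=5):
    x0,y0,x1,y1=roi; k=np.zeros_like(m); k[y0:y1,x0:x1]=m[y0:y1,x0:x1]
    cs=cv2.findContours(k,cv2.RETR_EXTERNAL,cv2.CHAIN_APPROX_NONE)[0]
    cs=sorted(cs,key=cv2.contourArea)[::-1][:n]; return [c for c in cs if cv2.contourArea(c)>minA],k
def bar(m,roi):
    cs,_=blob(m,roi); k=cv2.drawContours(np.zeros_like(m),cs,-1,255,-1)
    p=np.argwhere(k)[:,::-1].astype(float); mu=p.mean(0); w,V=np.linalg.eigh(np.cov((p-mu).T)); a=V[:,1]
    q=(p-mu)@a; return mu,mu+a*(q.min()-.5),mu+a*(q.max()+.5)
def masks(im):
    h=cv2.cvtColor(im,cv2.COLOR_RGB2HSV).astype(int); H,S,V=h[...,0],h[...,1],h[...,2]
    f=lambda b:(b*255).astype(np.uint8)
    return dict(brown=f(((H<13)|(H>172))&(S>110)&(V>40)),black=f(V<60),yellow=f((H>12)&(H<32)&(S>150)&(V>110)))
E
python3 - <<'E'
from h import *
np.set_printoptions(precision=4,suppress=True)
T=vision.read_camera('top');S=vision.read_camera('side')
mt,ms=masks(T['image']),masks(S['image'])
gt=bar(mt['brown'],(160,185,190,228)); gs=bar(ms['brown'],(190,130,240,148))
ht=bar(mt['black'],(290,200,320,216)); hs=bar(ms['black'],(248,212,264,243))
for n,a,b,z in(('grip',gt,gs,.081+.0),('handle',ht,hs,.016+.003+.075)):
    print(n,'top px',*a,'side px',*b)
    print(' tri mid',tri(T,a[0],S,b[0]),'onz top',[onz(T,*q,z) for q in a],'side',[onz(S,*q,z) for q in b])
cr=[(350,58),(547,98),(500,320),(300,277)]
W=np.array([onz(T,160+(u+.5)/5-.5,160+(v+.5)/5-.5,.034) for u,v in cr]);print('board',W, [np.linalg.norm(W[i]-W[(i+1)%4]) for i in range(4)])
cs,_=blob(mt['yellow'],(215,175,265,222),3)
for c in cs:
    m=cv2.moments(c);u,v=m['m10']/m['m00'],m['m01']/m['m00'];print('piece',u,v,cv2.contourArea(c),onz(T,u,v,.022+.035))
E
```

```text
grip top px [173.8417 206.6833] [180.5219 189.6677] [167.6686 222.4071] side px [214.7958 138.4648] [232.5071 138.552 ] [197.4932 138.3795]
 tri mid (array([0.5431, 0.2949, 0.0816]), np.float64(0.0005021083909876124)) onz top [array([0.5429, 0.2951, 0.081 ]), array([0.6077, 0.2735, 0.081 ]), array([0.4838, 0.3148, 0.081 ])] side [array([0.5435, 0.2958, 0.081 ]), array([0.606 , 0.2755, 0.081 ]), array([0.4824, 0.3157, 0.081 ])]
handle top px [304.2    208.2545] [313.453  210.2694] [294.4592 206.1334] side px [253.7701 227.3333] [252.4405 216.4425] [255.1466 238.6079]
 tri mid (array([ 0.546 , -0.1895,  0.0927]), np.float64(0.0008929086367107932)) onz top [array([ 0.5463, -0.1894,  0.094 ]), array([ 0.5396, -0.2236,  0.094 ]), array([ 0.5534, -0.1534,  0.094 ])] side [array([ 0.5452, -0.1907,  0.094 ]), array([ 0.5544, -0.1475,  0.094 ]), array([ 0.5362, -0.233 ,  0.094 ])]
board [[ 0.6921  0.0956  0.034 ]
 [ 0.6638 -0.0582  0.034 ]
 [ 0.4908 -0.0257  0.034 ]
 [ 0.5203  0.1281  0.034 ]] [np.float64(0.15634178927112935), np.float64(0.17598025275513254), np.float64(0.15658357371082285), np.float64(0.17476404827014394)]
piece 251.1056105610561 199.2083922677982 353.5 [0.5808 0.0085 0.057 ]
piece 232.79740518962075 196.33832335329342 167.0 [0.5903 0.0783 0.057 ]
```

```bash
cat >> h.py <<'E'
from scipy.spatial.transform import Rotation as Ro
np.set_printoptions(precision=4,suppress=True)
def rel(P,rpy,P0=None,rpy0=None):
    """shift (mm) and turn in the present tool frame to reach world TCP P, rpy deg"""
    o=sensors.get_obs(); P0=o['tool_pos'] if P0 is None else P0; rpy0=o['tool_rot'] if rpy0 is None else rpy0
    A=Ro.from_euler('xyz',rpy0,degrees=True);B=Ro.from_euler('xyz',rpy,degrees=True)
    return np.round(A.inv().apply(np.array(P)-P0)*1000,1),np.round((A.inv()*B).as_rotvec(),4)
E
python3 - <<'E'
from h import *
T=vision.read_camera('top');S=vision.read_camera('side')
print('bottle cap',tri(T,(122.5,196.5),S,(210,90)),'base',onz(T,137,203,0))
print('scale',[onz(T,160+u/5,160+v/5,.03) for u,v in((225,182),(322,0),(0,95))])
print('red jar',tri(T,(249,143.5),S,(304.5,166)), 'shaker',tri(T,(265,147),S,(309.5,184)))
# bowl rim: grey-level edge ellipse; take hough circle in top
g=cv2.medianBlur(cv2.cvtColor(T['image'],cv2.COLOR_RGB2GRAY),3)[175:285,310:420]
c=cv2.HoughCircles(g,cv2.HOUGH_GRADIENT,1,50,param1=60,param2=15,minRadius=30,maxRadius=45);print(c)
for u,v,r in c[0][:2]:
    p=onz(T,310+u,175+v,.088);q=onz(T,310+u+r,175+v,.088);print('bowl',p,'R',np.linalg.norm(p-q))
print(rel([.543,.295,.16],[180,0,161.8]))
C=-T['R'].T@T['t'];print('cam',C)
k=masks(T['image'])['yellow'];k=cv2.erode(k,np.ones((3,3),np.uint8))
n,l,st,ce=cv2.connectedComponentsWithStats(k[175:222,215:268])
y=np.deg2rad(-10.9);o=np.array([.5765,-.0435]);M=np.array([[np.cos(y),-np.sin(y)],[np.sin(y),np.cos(y)]])
for i in range(1,n): 
    w=onz(T,215+ce[i][0],175+ce[i][1],.057);print('piece',st[i][4],w,'station',M.T@(w[:2]-o)*1000)
E
```

```text
bottle cap (array([0.5651, 0.4509, 0.1955]), np.float64(0.007973084597818867)) base [0.5638 0.4576 0.    ]
scale [array([0.5916, 0.1876, 0.03  ]), array([0.7371, 0.1178, 0.03  ]), array([0.656 , 0.3655, 0.03  ])]
red jar (array([0.7869, 0.0205, 0.1008]), np.float64(0.001226368140217973)) shaker (array([ 0.7822, -0.04  ,  0.0725]), np.float64(0.0011106622987191897))
[[[52.5 51.5 36.6]]]
bowl [ 0.4842 -0.4049  0.088 ] R 0.1345406795729568
(array([-384.9, -166.3,   70.3]), array([-0.0006,  0.    , -0.0831]))
cam [ 0.3576 -0.0371  1.66  ]
piece 279 [0.5814 0.008  0.057 ] station [-4.9704 51.4705]
piece 124 [0.5904 0.0783 0.057 ] station [ -9.426  122.2056]
```

Call:
drive_tool([
  {"x":-50,"y":-22,"z":-5,"rz":-0.02,"fingers":-1},
  {"x":-110,"y":-48,"z":-5,"rz":-0.04},
  {"x":-165,"y":-72,"z":-5,"rz":-0.06},
  {"x":-220,"y":-95,"z":-5,"rz":-0.083},
  {"x":-275,"y":-119,"z":-5,"rz":-0.083},
  {"x":-330,"y":-143,"z":-5,"rz":-0.083},
  {"x":-370,"y":-160,"z":0,"rz":-0.083},
  {"x":-385,"y":-166,"z":0,"rz":-0.083},
  {"x":-385,"y":-166,"z":30,"rz":-0.083},
  {"x":-385,"y":-166,"z":60,"rz":-0.083},
  {"x":-385,"y":-166,"z":70,"rz":-0.083},
  {"x":-385,"y":-166,"z":70,"rz":-0.083},
  {"x":-385,"y":-166,"z":70,"rz":-0.083},
], force=60)

```text
invalid input at $.moves[0]: expected keys x, y, z, rx, ry, rz, fingers
```

Call:
drive_tool([
  {"x":-50,"y":-22,"z":-5,"rx":0,"ry":0,"rz":-0.02,"fingers":-1},
  {"x":-110,"y":-48,"z":-5,"rx":0,"ry":0,"rz":-0.04,"fingers":-1},
  {"x":-165,"y":-72,"z":-5,"rx":0,"ry":0,"rz":-0.06,"fingers":-1},
  {"x":-220,"y":-95,"z":-5,"rx":0,"ry":0,"rz":-0.083,"fingers":-1},
  {"x":-275,"y":-119,"z":-5,"rx":0,"ry":0,"rz":-0.083,"fingers":-1},
  {"x":-330,"y":-143,"z":-5,"rx":0,"ry":0,"rz":-0.083,"fingers":-1},
  {"x":-370,"y":-160,"z":0,"rx":0,"ry":0,"rz":-0.083,"fingers":-1},
  {"x":-385,"y":-166,"z":0,"rx":0,"ry":0,"rz":-0.083,"fingers":-1},
  {"x":-385,"y":-166,"z":30,"rx":0,"ry":0,"rz":-0.083,"fingers":-1},
  {"x":-385,"y":-166,"z":60,"rx":0,"ry":0,"rz":-0.083,"fingers":-1},
  {"x":-385,"y":-166,"z":70,"rx":0,"ry":0,"rz":-0.083,"fingers":-1},
  {"x":-385,"y":-166,"z":70,"rx":0,"ry":0,"rz":-0.083,"fingers":-1},
  {"x":-385,"y":-166,"z":70,"rx":0,"ry":0,"rz":-0.083,"fingers":-1},
], force=60)

```text
time_s: 1.92
tool_pos: [0.5439, 0.2963, 0.1621]
tool_rot: [179.9, 0.1, 161.8]
force: [-0.4, -0.3, 0.5]
grip_width: 0.0868
grasp_force: 0.0
```

Call:
drive_tool([
  {"x":0,"y":-1,"z":30,"rx":0,"ry":0,"rz":0,"fingers":-1},
  {"x":0,"y":-1,"z":60,"rx":0,"ry":0,"rz":0,"fingers":-1},
  {"x":0,"y":-1,"z":80,"rx":0,"ry":0,"rz":0,"fingers":-1},
  {"x":0,"y":-1,"z":91,"rx":0,"ry":0,"rz":0,"fingers":-1},
  {"x":0,"y":-1,"z":91,"rx":0,"ry":0,"rz":0,"fingers":-1},
  {"x":0,"y":-1,"z":91,"rx":0,"ry":0,"rz":0,"fingers":0},
  {"x":0,"y":-1,"z":91,"rx":0,"ry":0,"rz":0,"fingers":0},
  {"x":0,"y":-1,"z":91,"rx":0,"ry":0,"rz":0,"fingers":1},
  {"x":0,"y":-1,"z":91,"rx":0,"ry":0,"rz":0,"fingers":1},
  {"x":0,"y":-1,"z":91,"rx":0,"ry":0,"rz":0,"fingers":1},
  {"x":0,"y":-1,"z":91,"rx":0,"ry":0,"rz":0,"fingers":1},
  {"x":0,"y":-1,"z":91,"rx":0,"ry":0,"rz":0,"fingers":1},
], force=60)

```text
time_s: 3.42
tool_pos: [0.543, 0.2945, 0.0695]
tool_rot: [-180.0, -0.0, 161.8]
force: [-0.8, 0.4, 0.7]
grip_width: 0.0248
grasp_force: 0.5
```

Call:
drive_tool([
  {"x":0,"y":0,"z":0,"rx":0,"ry":0,"rz":0,"fingers":1},
  {"x":0,"y":0,"z":0,"rx":0,"ry":0,"rz":0,"fingers":1},
  {"x":0,"y":0,"z":0,"rx":0,"ry":0,"rz":0,"fingers":1},
  {"x":0,"y":0,"z":0,"rx":0,"ry":0,"rz":0,"fingers":1},
], force=60)

```text
time_s: 3.92
tool_pos: [0.543, 0.2945, 0.0696]
tool_rot: [180.0, 0.0, 161.8]
force: [0.3, -0.4, 0.3]
grip_width: 0.0199
grasp_force: 60.0
```

Call:
drive_tool([
  {"x":0,"y":0,"z":-8,"rx":0,"ry":0,"rz":0,"fingers":1},
  {"x":0,"y":0,"z":-20,"rx":0,"ry":0,"rz":0,"fingers":1},
  {"x":0,"y":0,"z":-35,"rx":0,"ry":0,"rz":0,"fingers":1},
  {"x":0,"y":0,"z":-50,"rx":0,"ry":0,"rz":0,"fingers":1},
  {"x":0,"y":0,"z":-65,"rx":0,"ry":0,"rz":0,"fingers":1},
  {"x":0,"y":0,"z":-75,"rx":0,"ry":0,"rz":0,"fingers":1},
  {"x":0,"y":0,"z":-75,"rx":0,"ry":0,"rz":0,"fingers":1},
  {"x":0,"y":0,"z":-75,"rx":0,"ry":0,"rz":0,"fingers":1},
])

```text
time_s: 4.92
tool_pos: [0.5427, 0.2943, 0.144]
tool_rot: [-180.0, -0.0, 161.8]
force: [0.3, 0.7, -0.8]
grip_width: 0.0202
grasp_force: 60.0
```

```bash
python3 - <<'E'
from h import *
S=vision.read_camera('side');T=vision.read_camera('top')
a=cv2.resize(S['image'][80:220,150:330],None,fx=4.4,fy=4.2,interpolation=cv2.INTER_CUBIC)
cv2.imwrite('pics/lift.png',a[:,:,::-1])
y=np.deg2rad(-11);o=np.array([.5765,-.0435]);M=np.array([[np.cos(y),-np.sin(y)],[np.sin(y),np.cos(y)]])
for sx,sy in((-4,185),(-4,150),(-4,0),(-4,-10)):
    p=o+M@np.array([sx,sy])/1000; print(sx,sy,p,rel([*p,.1445],[180,0,169]))
E
```

```text
-4 185 [0.6079 0.1389] (array([-110.6, -127.2,   -0.7]), array([-0.001 , -0.001 , -0.1257]))
-4 150 [0.6012 0.1045] (array([-115. , -162. ,   -0.7]), array([-0.001 , -0.001 , -0.1257]))
-4 0 [ 0.5726 -0.0427] (array([-133.8, -310.8,   -0.5]), array([-0.001 , -0.001 , -0.1257]))
-4 -10 [ 0.5707 -0.0526] (array([-135. , -320.7,   -0.5]), array([-0.001 , -0.001 , -0.1257]))
```

View pics/lift.png

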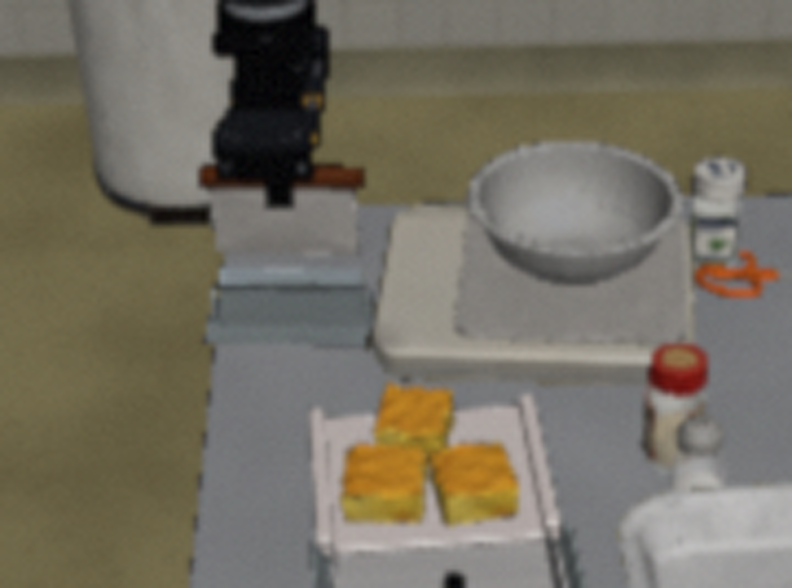

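The picture shows the scraper held level by its middle, blade down and clear of the stand; the pieces haven't moved. I'll check the small bowl on the scale for clearance to the gripper body.

```bash
python3 - <<'E'
from h import *
T=vision.read_camera('top');S=vision.read_camera('side')
# lowest (nearest robot / board) rim points and rim left/right
print('rim centre',tri(T,(193,143.5),S,(280.5,127)),'R',38/2/426*1.5)
print('scale edge top',tri(T,(160+225/5,160+182/5),S,(180+240/4.2,120+190/4.2)))
E
```

```text
rim centre (array([0.7749, 0.2268, 0.1285]), np.float64(0.0013746228576499684)) R 0.06690140845070422
scale edge top (array([0.5952, 0.1882, 0.0229]), np.float64(0.005198090980908761))
```

Call:
drive_tool([
  {"x":-25,"y":-29,"z":0,"rx":0,"ry":0,"rz":-0.03,"fingers":1},
  {"x":-55,"y":-64,"z":0,"rx":0,"ry":0,"rz":-0.06,"fingers":1},
  {"x":-85,"y":-99,"z":0,"rx":0,"ry":0,"rz":-0.1,"fingers":1},
  {"x":-105,"y":-122,"z":0,"rx":0,"ry":0,"rz":-0.126,"fingers":1},
  {"x":-111,"y":-129,"z":0,"rx":0,"ry":0,"rz":-0.126,"fingers":1},
  {"x":-111,"y":-129,"z":0,"rx":0,"ry":0,"rz":-0.126,"fingers":1},
  {"x":-111,"y":-129,"z":20,"rx":0,"ry":0,"rz":-0.126,"fingers":1},
  {"x":-111,"y":-129,"z":40,"rx":0,"ry":0,"rz":-0.126,"fingers":1},
  {"x":-111,"y":-129,"z":52,"rx":0,"ry":0,"rz":-0.126,"fingers":1},
  {"x":-111,"y":-129,"z":56,"rx":0,"ry":0,"rz":-0.126,"fingers":1},
  {"x":-111,"y":-129,"z":56,"rx":0,"ry":0,"rz":-0.126,"fingers":1},
  {"x":-111,"y":-129,"z":56,"rx":0,"ry":0,"rz":-0.126,"fingers":1},
])

```text
time_s: 6.62
tool_pos: [0.6088, 0.1374, 0.0893]
tool_rot: [180.0, 0.1, 169.0]
force: [0.6, -0.3, 0.1]
grip_width: 0.0198
grasp_force: 60.0
```

```bash
python3 - <<'E'
from h import *
S=vision.read_camera('side')
a=cv2.resize(S['image'][120:260,180:320],None,fx=4.2,fy=4.2,interpolation=cv2.INTER_CUBIC)
cv2.imwrite('pics/behind.png',a[:,:,::-1])
E
```

```text
(no output)
```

View pics/behind.png

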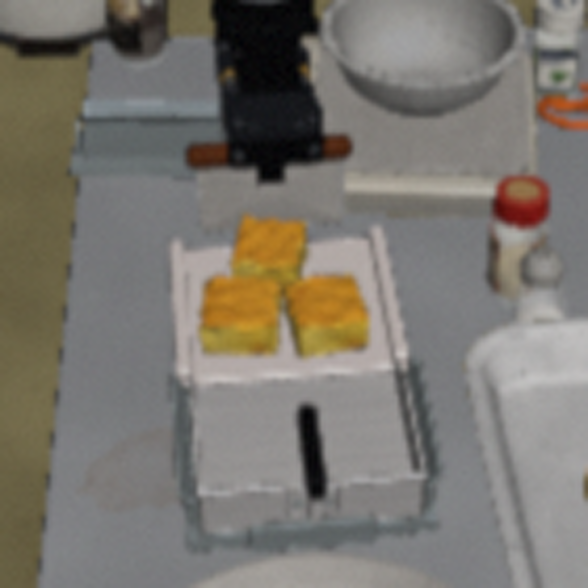

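The blade stands behind the rear piece, spanning (195–345, 165–220) inside the rails at (177) and (380), with nothing touched yet. Starting the sweep.

Call:
drive_tool([
  {"x":0,"y":-9,"z":0,"rx":0,"ry":0,"rz":0,"fingers":1},
  {"x":0,"y":-18,"z":0,"rx":0,"ry":0,"rz":0,"fingers":1},
  {"x":0,"y":-27,"z":0,"rx":0,"ry":0,"rz":0,"fingers":1},
  {"x":0,"y":-36,"z":0,"rx":0,"ry":0,"rz":0,"fingers":1},
  {"x":0,"y":-45,"z":0,"rx":0,"ry":0,"rz":0,"fingers":1},
  {"x":0,"y":-54,"z":0,"rx":0,"ry":0,"rz":0,"fingers":1},
  {"x":0,"y":-63,"z":0,"rx":0,"ry":0,"rz":0,"fingers":1},
  {"x":0,"y":-72,"z":0,"rx":0,"ry":0,"rz":0,"fingers":1},
  {"x":0,"y":-81,"z":0,"rx":0,"ry":0,"rz":0,"fingers":1},
  {"x":0,"y":-90,"z":0,"rx":0,"ry":0,"rz":0,"fingers":1},
  {"x":0,"y":-99,"z":0,"rx":0,"ry":0,"rz":0,"fingers":1},
  {"x":0,"y":-108,"z":0,"rx":0,"ry":0,"rz":0,"fingers":1},
  {"x":0,"y":-117,"z":0,"rx":0,"ry":0,"rz":0,"fingers":1},
  {"x":0,"y":-126,"z":0,"rx":0,"ry":0,"rz":0,"fingers":1},
  {"x":0,"y":-135,"z":0,"rx":0,"ry":0,"rz":0,"fingers":1},
  {"x":0,"y":-144,"z":0,"rx":0,"ry":0,"rz":0,"fingers":1},
  {"x":0,"y":-153,"z":0,"rx":0,"ry":0,"rz":0,"fingers":1},
  {"x":0,"y":-162,"z":0,"rx":0,"ry":0,"rz":0,"fingers":1},
  {"x":0,"y":-171,"z":0,"rx":0,"ry":0,"rz":0,"fingers":1},
  {"x":0,"y":-180,"z":0,"rx":0,"ry":0,"rz":0,"fingers":1},
])

```text
time_s: 9.18
tool_pos: [0.5735, -0.04, 0.0885]
tool_rot: [180.0, -0.0, 169.0]
force: [1.0, 0.5, -0.7]
grip_width: 0.0201
grasp_force: 60.0
```

```bash
python3 - <<'E'
from h import *
S=vision.read_camera('side')
a=cv2.resize(S['image'][120:260,180:320],None,fx=4.2,fy=4.2,interpolation=cv2.INTER_CUBIC)
cv2.imwrite('pics/swept.png',a[:,:,::-1])
E
```

```text
(no output)
```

View pics/swept.png

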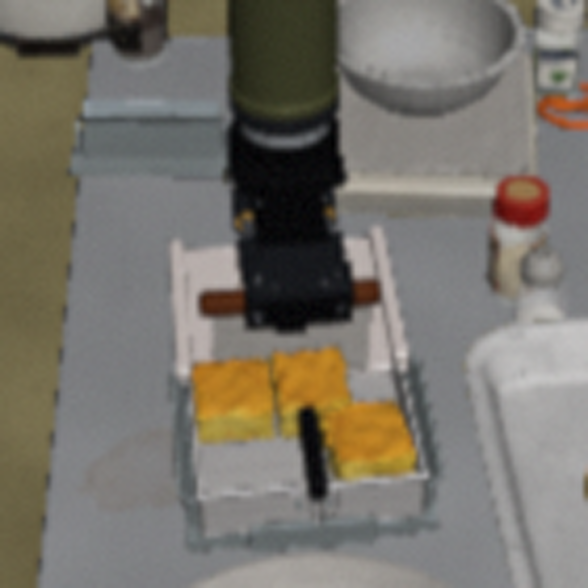

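All three pieces are in the scoop: two abreast near the mouth at (233,398) and (312,388), and one ahead on the right at (370,440). The blade is at the mouth, so I'll push 25 mm further for margin, back off and lift.

Call:
drive_tool([
  {"x":0,"y":-7,"z":0,"rx":0,"ry":0,"rz":0,"fingers":1},
  {"x":0,"y":-13,"z":0,"rx":0,"ry":0,"rz":0,"fingers":1},
  {"x":0,"y":-19,"z":0,"rx":0,"ry":0,"rz":0,"fingers":1},
  {"x":0,"y":-25,"z":0,"rx":0,"ry":0,"rz":0,"fingers":1},
  {"x":0,"y":-25,"z":0,"rx":0,"ry":0,"rz":0,"fingers":1},
  {"x":0,"y":-15,"z":0,"rx":0,"ry":0,"rz":0,"fingers":1},
  {"x":0,"y":5,"z":0,"rx":0,"ry":0,"rz":0,"fingers":1},
  {"x":0,"y":25,"z":-15,"rx":0,"ry":0,"rz":0,"fingers":1},
  {"x":0,"y":50,"z":-45,"rx":0,"ry":0,"rz":0,"fingers":1},
  {"x":0,"y":90,"z":-57,"rx":0,"ry":0,"rz":0,"fingers":1},
  {"x":0,"y":130,"z":-57,"rx":0,"ry":0,"rz":0,"fingers":1},
  {"x":0,"y":130,"z":-57,"rx":0,"ry":0,"rz":0,"fingers":1},
  {"x":0,"y":130,"z":-57,"rx":0,"ry":0,"rz":0,"fingers":1},
])

```text
time_s: 10.85
tool_pos: [0.5983, 0.0883, 0.1451]
tool_rot: [-179.9, -0.0, 169.1]
force: [0.3, -0.5, -1.0]
grip_width: 0.0202
grasp_force: 60.0
```

```bash
python3 - <<'E'
from h import *
S=vision.read_camera('side');T=vision.read_camera('top')
a=cv2.resize(S['image'][120:260,180:320],None,fx=3.9,fy=3.9,interpolation=cv2.INTER_CUBIC)
cv2.imwrite('pics/inscoop.png',a[:,:,::-1])
ht=bar(masks(T['image'])['black'],(290,200,320,216));print('handle',[onz(T,*q,.094) for q in ht])
k=masks(T['image'])['yellow'];cs,_=blob(k,(230,175,320,240),3,20)
y=np.deg2rad(-11);o=np.array([.5765,-.0435]);M=np.array([[np.cos(y),-np.sin(y)],[np.sin(y),np.cos(y)]])
for c in cs: 
    q=np.array([M.T@(onz(T,*p[0],.055)[:2]-o)*1000 for p in c]); print('blob station',cv2.contourArea(c),q.min(0),q.max(0))
print(sensors.get_obs()['tool_pos'],rel([.543,.2945,.1455],[180,0,161.8]))
E
```

```text
handle [array([ 0.5475, -0.1873,  0.094 ]), array([ 0.5391, -0.2235,  0.094 ]), array([ 0.5555, -0.153 ,  0.094 ])]
blob station 574.0 [ -75.7135 -144.1261] [ 72.5217 -29.9271]
[0.5984 0.0869 0.1453] (array([ 94.3, 193.1,  -0.4]), array([-0.0012, -0.0002,  0.1243]))
```

View pics/inscoop.png

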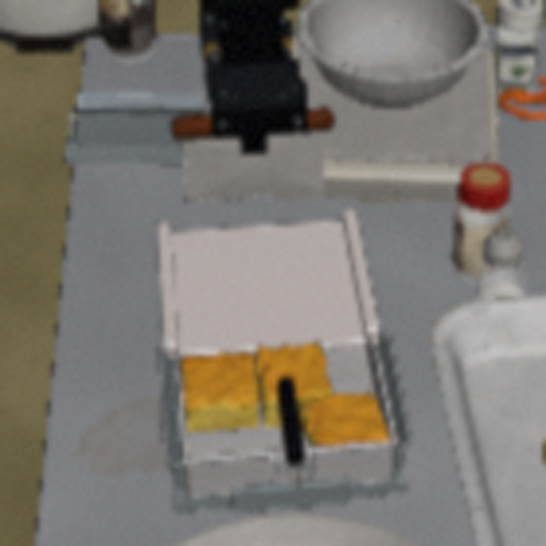

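All three lie well inside the scoop, with trailing edges near y = -30 mm in the station frame; the board is empty and the handle hasn't moved. Back to above the stand.

Call:
drive_tool([
  {"x":20,"y":40,"z":0,"rx":0,"ry":0,"rz":0.03,"fingers":1},
  {"x":40,"y":80,"z":0,"rx":0,"ry":0,"rz":0.06,"fingers":1},
  {"x":60,"y":120,"z":0,"rx":0,"ry":0,"rz":0.09,"fingers":1},
  {"x":80,"y":160,"z":0,"rx":0,"ry":0,"rz":0.124,"fingers":1},
  {"x":92,"y":188,"z":0,"rx":0,"ry":0,"rz":0.124,"fingers":1},
  {"x":94,"y":193,"z":0,"rx":0,"ry":0,"rz":0.124,"fingers":1},
  {"x":94,"y":193,"z":0,"rx":0,"ry":0,"rz":0.124,"fingers":1},
  {"x":94,"y":193,"z":0,"rx":0,"ry":0,"rz":0.124,"fingers":1},
])

```text
time_s: 11.95
tool_pos: [0.5442, 0.293, 0.1456]
tool_rot: [-179.9, 0.0, 161.7]
force: [-0.4, 0.3, -0.3]
grip_width: 0.0198
grasp_force: 60.0
```

```bash
python3 - <<'E'
from h import *
o=sensors.get_obs();print(o['tool_pos'],o['tool_rot'],rel([.543,.2945,.0696],[180,0,161.8]))
T=vision.read_camera('top')
g=bar(masks(T['image'])['brown'],(155,180,195,232));print(g)
E
```

```text
[0.5442 0.293  0.1456] [-179.9449    0.0418  161.7106] (array([ 1.7,  1.2, 76. ]), array([-0.001 ,  0.0007, -0.0016]))
(array([176.3889, 189.0556]), array([177.922 , 186.3791]), array([174.9586, 191.5525]))
```

Call:
drive_tool([
  {"x":1.5,"y":1,"z":0,"rx":0,"ry":0,"rz":0,"fingers":1},
  {"x":1.5,"y":1,"z":12,"rx":0,"ry":0,"rz":0,"fingers":1},
  {"x":1.5,"y":1,"z":20,"rx":0,"ry":0,"rz":0,"fingers":1},
  {"x":1.5,"y":1,"z":27,"rx":0,"ry":0,"rz":0,"fingers":1},
  {"x":1.5,"y":1,"z":34,"rx":0,"ry":0,"rz":0,"fingers":1},
  {"x":1.5,"y":1,"z":40,"rx":0,"ry":0,"rz":0,"fingers":1},
  {"x":1.5,"y":1,"z":40,"rx":0,"ry":0,"rz":0,"fingers":1},
])

```text
time_s: 12.88
tool_pos: [0.5418, 0.2968, 0.105]
tool_rot: [-180.0, -0.0, 161.9]
force: [-0.2, -0.9, -0.2]
grip_width: 0.02
grasp_force: 60.0
```

```bash
cat >> h.py <<'E'
def avg(n=10):
    P=[]
    for i in range(n):
        vision.read_camera('top'); o=sensors.get_obs(); P.append(np.r_[o['tool_pos'],o['tool_rot'][1:],o['force']])
    P=np.array(P); return P.mean(0),P.std(0)
E
python3 - <<'E'
from h import *
m,s=avg(10);print(m,s)
A=Ro.from_euler('xyz',[180,0,161.8],degrees=True)
print(A.inv().apply(np.array([.543,.2945,.0696])-m[:3])*1000)
# dead reckoning from stated start: grasp pose command vs current command
p=np.array([.254,.598,.231]);R=Ro.from_euler('xyz',[180,0,157.035],degrees=True)
L=[(-385,-166,70,-.083),(0,-1,91,0),(0,0,0,0)]
D=L+[(0,0,-75,0),(-111,-129,56,-.126),(0,-180,0,0),(0,130,-57,0),(94,193,0,.124),(1.5,1,40,0)]
for i,(x,y,z,r) in enumerate(D):
    p=p+R.apply([x,y,z])/1000;R=R*Ro.from_rotvec([0,0,r])
    if i in(2,8):print(p,R.as_euler('xyz',degrees=True)); 
    if i==2:g=p
print(R.inv().apply(g-p)*1000)
E
```

```text
[  0.5421   0.2968   0.1056   0.0054 161.8987  -0.2194  -0.5627  -1.5939] [0.     0.     0.0001 0.0056 0.0027 0.3433 0.586  0.4598]
[-1.5962 -1.9192 36.0399]
[0.5434 0.294  0.07  ] [180.       0.     161.7905]
[0.5424 0.2965 0.106 ] [180.       0.     161.9051]
[-1.7231 -2.0541 36.    ]
```

Call:
drive_tool([
  {"x":-1.7,"y":-2,"z":-3,"rx":0,"ry":0,"rz":0.002,"fingers":1},
  {"x":-1.7,"y":-2,"z":0,"rx":0,"ry":0,"rz":0.002,"fingers":1},
  {"x":-1.7,"y":-2,"z":6,"rx":0,"ry":0,"rz":0.002,"fingers":1},
  {"x":-1.7,"y":-2,"z":12,"rx":0,"ry":0,"rz":0.002,"fingers":1},
  {"x":-1.7,"y":-2,"z":18,"rx":0,"ry":0,"rz":0.002,"fingers":1},
  {"x":-1.7,"y":-2,"z":24,"rx":0,"ry":0,"rz":0.002,"fingers":1},
  {"x":-1.7,"y":-2,"z":30,"rx":0,"ry":0,"rz":0.002,"fingers":1},
  {"x":-1.7,"y":-2,"z":34,"rx":0,"ry":0,"rz":0.002,"fingers":1},
  {"x":-1.7,"y":-2,"z":35.5,"rx":0,"ry":0,"rz":0.002,"fingers":1},
  {"x":-1.7,"y":-2,"z":35.5,"rx":0,"ry":0,"rz":0.002,"fingers":1},
])

```text
time_s: 14.62
tool_pos: [0.5431, 0.2946, 0.0701]
tool_rot: [180.0, 0.0, 161.8]
force: [-0.4, -0.4, -1.2]
grip_width: 0.0201
grasp_force: 60.0
```

Call:
drive_tool([
  {"x":0,"y":0,"z":0,"rx":0,"ry":0,"rz":0,"fingers":-1},
  {"x":0,"y":0,"z":0,"rx":0,"ry":0,"rz":0,"fingers":-1},
  {"x":0,"y":0,"z":0,"rx":0,"ry":0,"rz":0,"fingers":-1},
  {"x":0,"y":0,"z":0,"rx":0,"ry":0,"rz":0,"fingers":-1},
  {"x":0,"y":0,"z":0,"rx":0,"ry":0,"rz":0,"fingers":-1},
  {"x":0,"y":0,"z":-30,"rx":0,"ry":0,"rz":0,"fingers":-1},
  {"x":0,"y":0,"z":-70,"rx":0,"ry":0,"rz":0,"fingers":-1},
  {"x":0,"y":0,"z":-110,"rx":0,"ry":0,"rz":0,"fingers":-1},
  {"x":0,"y":0,"z":-130,"rx":0,"ry":0,"rz":0,"fingers":-1},
  {"x":-60,"y":-60,"z":-130,"rx":0,"ry":0,"rz":0,"fingers":-1},
  {"x":-60,"y":-120,"z":-130,"rx":0,"ry":0,"rz":0,"fingers":-1},
  {"x":-60,"y":-120,"z":-130,"rx":0,"ry":0,"rz":0,"fingers":-1},
  {"x":-60,"y":-120,"z":-130,"rx":0,"ry":0,"rz":0,"fingers":-1},
])

```text
time_s: 16.25
tool_pos: [0.5626, 0.1609, 0.2004]
tool_rot: [180.0, 0.0, 161.7]
force: [-0.2, 0.8, -0.1]
grip_width: 0.0871
grasp_force: 0.0
```

```bash
python3 - <<'E'
from h import *
T=vision.read_camera('top');S=vision.read_camera('side')
mt,ms=masks(T['image']),masks(S['image'])
gt=bar(mt['brown'],(160,185,190,228)); gs=bar(ms['brown'],(190,130,240,148))
print(gt,gs,tri(T,gt[0],S,gs[0]))
ht=bar(mt['black'],(290,200,320,216)); hs=bar(ms['black'],(248,212,264,243))
print('handle',ht,hs,tri(T,ht[0],S,hs[0]))
print([tri(T,ht[i],S,hs[3-i]) for i in(1,2)])
o=sensors.get_obs();print(o['tool_pos'],o['tool_rot'],o['qpos'])
E
```

```text
(array([170.9394, 214.0909]), array([174.6825, 205.3208]), array([167.2806, 222.6634])) (array([209.9109, 138.4752]), array([222.5064, 138.5297]), array([197.4938, 138.4215])) (array([0.5209, 0.3042, 0.079 ]), np.float64(0.01151498557095947))
handle (array([303.7333, 207.8667]), array([313.4573, 210.2354]), array([294.3442, 205.5795])) (array([254.3068, 228.3068]), array([252.6893, 216.538 ]), array([255.7138, 238.544 ])) (array([ 0.548 , -0.1883,  0.0868]), np.float64(0.0010658237321410713))
[(array([ 0.5406, -0.2248,  0.084 ]), np.float64(0.00046735086366040817)), (array([ 0.5543, -0.1525,  0.0987]), np.float64(0.0011853867673332747))]
[0.5623 0.1641 0.2001] [179.9229  -0.0201 161.9292] [-29.6381  11.4485  12.3909  95.5488  -2.627   73.2507  55.1991]
```

The scraper is back: the visible end of its grip is at the same pixel as at the start in both views. The handle triangulates where expected. I'll also check the paper roll beside the bowl, then work out the handle grasp.

```bash
python3 - <<'E'
from h import *
T=vision.read_camera('top');S=vision.read_camera('side')
print('towel top',tri(T,(440.5,223),S,(295.5,350)),'cup',onz(T,423,262,.09))
print(rel([.550,-.174,.20],[180,0,79]))
E
```

```text
towel top (array([ 0.4913, -0.6351,  0.2248]), np.float64(0.0008194682291559651)) cup [ 0.3602 -0.6218  0.09  ]
(array([ -93. , -325.6,   -0.3]), array([ 0.0003, -0.0008,  1.4485]))
```

```bash
python3 - <<'E'
from h import *
S=vision.read_camera('side');T=vision.read_camera('top')
a=np.vstack([cv2.resize(T['image'][170:290,290:480],None,fx=2.8,fy=2.3),cv2.resize(S['image'][230:384,170:360],None,fx=2.8,fy=2.0)])
cv2.imwrite('pics/bowl.png',a[:590,:,::-1])
E
```

```text
(no output)
```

View pics/bowl.png

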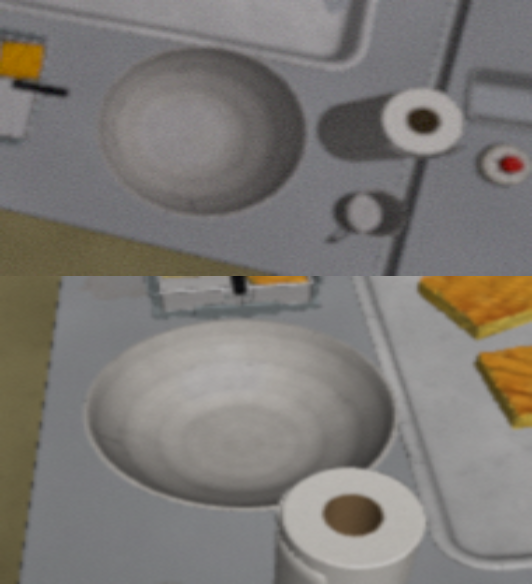

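The bowl rim is centred at (203,131) in the upper crop, consistent with (0.484, -0.405). The paper roll stands at about (0.49, -0.635), so the scoop should be turned with its tail away from it. Moving above the handle.

Call:
drive_tool([
  {"x":-10,"y":-35,"z":0,"rx":0,"ry":0,"rz":0.15,"fingers":-1},
  {"x":-20,"y":-70,"z":0,"rx":0,"ry":0,"rz":0.3,"fingers":-1},
  {"x":-30,"y":-105,"z":0,"rx":0,"ry":0,"rz":0.45,"fingers":-1},
  {"x":-40,"y":-140,"z":0,"rx":0,"ry":0,"rz":0.6,"fingers":-1},
  {"x":-50,"y":-175,"z":0,"rx":0,"ry":0,"rz":0.75,"fingers":-1},
  {"x":-60,"y":-210,"z":0,"rx":0,"ry":0,"rz":0.9,"fingers":-1},
  {"x":-70,"y":-245,"z":0,"rx":0,"ry":0,"rz":1.05,"fingers":-1},
  {"x":-80,"y":-280,"z":0,"rx":0,"ry":0,"rz":1.2,"fingers":-1},
  {"x":-90,"y":-315,"z":0,"rx":0,"ry":0,"rz":1.35,"fingers":-1},
  {"x":-93,"y":-326,"z":0,"rx":0,"ry":0,"rz":1.4485,"fingers":-1},
  {"x":-93,"y":-326,"z":0,"rx":0,"ry":0,"rz":1.4485,"fingers":-1},
  {"x":-93,"y":-326,"z":0,"rx":0,"ry":0,"rz":1.4485,"fingers":-1},
  {"x":-93,"y":-326,"z":0,"rx":0,"ry":0,"rz":1.4485,"fingers":-1},
])

```text
time_s: 18.18
tool_pos: [0.5494, -0.1755, 0.2]
tool_rot: [-180.0, -0.0, 79.0]
force: [-0.6, -0.8, -0.5]
grip_width: 0.0872
grasp_force: 0.0
```

```bash
python3 - <<'E'
from h import *
o=sensors.get_obs();print(o['time_s'],o['qpos'])
m,s=avg(4);print(m[:5])
A=Ro.from_euler('xyz',[180,0,m[4]],degrees=True)
print(A.inv().apply(np.array([.550,-.174,.082])-m[:3])*1000)
E
```

```text
18.175 [-13.6021  11.3076  32.733   97.3945  -6.3886  73.1678   9.4557]
[ 0.5492 -0.1761  0.2001 -0.0169 78.9028]
[  2.2051   0.3482 118.0626]
```

Call:
drive_tool([
  {"x":2,"y":0.5,"z":30,"rx":0,"ry":0,"rz":0,"fingers":-1},
  {"x":2,"y":0.5,"z":60,"rx":0,"ry":0,"rz":0,"fingers":-1},
  {"x":2,"y":0.5,"z":90,"rx":0,"ry":0,"rz":0,"fingers":-1},
  {"x":2,"y":0.5,"z":110,"rx":0,"ry":0,"rz":0,"fingers":-1},
  {"x":2,"y":0.5,"z":118,"rx":0,"ry":0,"rz":0,"fingers":-1},
  {"x":2,"y":0.5,"z":118,"rx":0,"ry":0,"rz":0,"fingers":-1},
  {"x":2,"y":0.5,"z":118,"rx":0,"ry":0,"rz":0,"fingers":0},
  {"x":2,"y":0.5,"z":118,"rx":0,"ry":0,"rz":0,"fingers":0.5},
  {"x":2,"y":0.5,"z":118,"rx":0,"ry":0,"rz":0,"fingers":1},
  {"x":2,"y":0.5,"z":118,"rx":0,"ry":0,"rz":0,"fingers":1},
  {"x":2,"y":0.5,"z":118,"rx":0,"ry":0,"rz":0,"fingers":1},
  {"x":2,"y":0.5,"z":118,"rx":0,"ry":0,"rz":0,"fingers":1},
  {"x":2,"y":0.5,"z":118,"rx":0,"ry":0,"rz":0,"fingers":1},
  {"x":2,"y":0.5,"z":118,"rx":0,"ry":0,"rz":0,"fingers":1},
  {"x":2,"y":0.5,"z":118,"rx":0,"ry":0,"rz":0,"fingers":1},
  {"x":2,"y":0.5,"z":118,"rx":0,"ry":0,"rz":0,"fingers":1},
], force=60)

```text
time_s: 20.38
tool_pos: [0.5497, -0.175, 0.082]
tool_rot: [-180.0, -0.0, 78.8]
force: [-1.2, 0.5, 0.3]
grip_width: 0.0137
grasp_force: 60.0
```

Call:
drive_tool([
  {"x":0,"y":0,"z":-3,"rx":0,"ry":0,"rz":0,"fingers":1},
  {"x":0,"y":0,"z":-8,"rx":0,"ry":0,"rz":0,"fingers":1},
  {"x":0,"y":0,"z":-14,"rx":0,"ry":0,"rz":0,"fingers":1},
  {"x":0,"y":0,"z":-22,"rx":0,"ry":0,"rz":0,"fingers":1},
  {"x":0,"y":0,"z":-32,"rx":0,"ry":0,"rz":0,"fingers":1},
  {"x":0,"y":0,"z":-44,"rx":0,"ry":0,"rz":0,"fingers":1},
  {"x":0,"y":0,"z":-56,"rx":0,"ry":0,"rz":0,"fingers":1},
  {"x":0,"y":0,"z":-68,"rx":0,"ry":0,"rz":0,"fingers":1},
  {"x":0,"y":0,"z":-80,"rx":0,"ry":0,"rz":0,"fingers":1},
  {"x":0,"y":0,"z":-92,"rx":0,"ry":0,"rz":0,"fingers":1},
  {"x":0,"y":0,"z":-104,"rx":0,"ry":0,"rz":0,"fingers":1},
  {"x":0,"y":0,"z":-114,"rx":0,"ry":0,"rz":0,"fingers":1},
  {"x":0,"y":0,"z":-118,"rx":0,"ry":0,"rz":0,"fingers":1},
  {"x":0,"y":0,"z":-118,"rx":0,"ry":0,"rz":0,"fingers":1},
  {"x":0,"y":0,"z":-118,"rx":0,"ry":0,"rz":0,"fingers":1},
  {"x":0,"y":0,"z":-118,"rx":0,"ry":0,"rz":0,"fingers":1},
])

```text
time_s: 22.38
tool_pos: [0.5496, -0.175, 0.1996]
tool_rot: [-180.0, 0.0, 78.8]
force: [0.5, 0.3, -5.5]
grip_width: 0.0134
grasp_force: 60.0
```

```bash
python3 - <<'E'
from h import *
S=vision.read_camera('side');T=vision.read_camera('top')
a=np.vstack([cv2.resize(T['image'][165:245,200:360],None,fx=3.7,fy=3.7),cv2.resize(S['image'][150:290,160:360],None,fx=2.96,fy=2.1)])
cv2.imwrite('pics/scooped.png',a[:,:,::-1]);print(a.shape)
o=sensors.get_obs();print(o['tool_pos'],o['qpos'],o['wrist_torque'],o['force'])
print(rel([.631,-.474,.20],[180,0,155]))
E
```

```text
(590, 592, 3)
[ 0.5497 -0.175   0.1997] [-13.7448  11.3722  32.8353  97.3721  -6.4086  73.1698   9.237 ] [-0.3632  0.1512  0.0008] [-0.6133  0.3785 -3.6246]
(array([-277.5,  137.8,   -0.4]), array([-0.0005, -0.0004, -1.33  ]))
```

View pics/scooped.png

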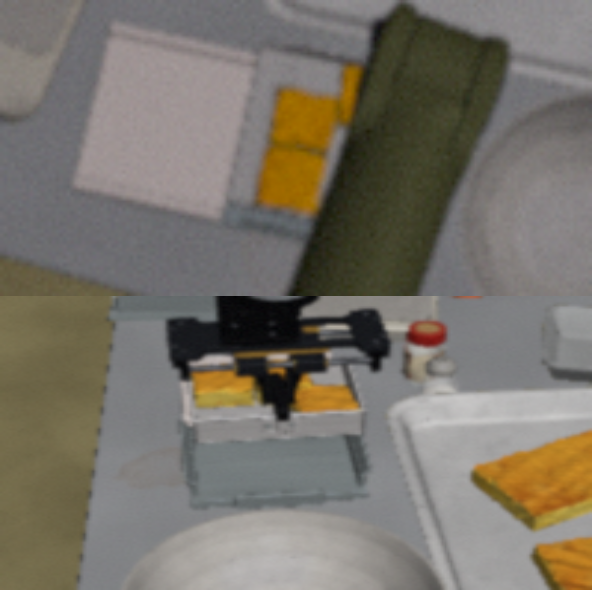

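The last picture shows the scoop level and clear of the dock with all three pieces in it. Carrying to the bowl while turning the mouth back toward the robot.

Call:
drive_tool([
  {"x":-6,"y":3,"z":-3,"rx":0,"ry":0,"rz":-0.03,"fingers":1},
  {"x":-18,"y":9,"z":-6,"rx":0,"ry":0,"rz":-0.09,"fingers":1},
  {"x":-36,"y":18,"z":-8,"rx":0,"ry":0,"rz":-0.18,"fingers":1},
  {"x":-56,"y":28,"z":-8,"rx":0,"ry":0,"rz":-0.27,"fingers":1},
  {"x":-76,"y":38,"z":-8,"rx":0,"ry":0,"rz":-0.36,"fingers":1},
  {"x":-96,"y":48,"z":-8,"rx":0,"ry":0,"rz":-0.46,"fingers":1},
  {"x":-116,"y":58,"z":-8,"rx":0,"ry":0,"rz":-0.56,"fingers":1},
  {"x":-136,"y":68,"z":-8,"rx":0,"ry":0,"rz":-0.66,"fingers":1},
  {"x":-156,"y":78,"z":-8,"rx":0,"ry":0,"rz":-0.76,"fingers":1},
  {"x":-176,"y":88,"z":-8,"rx":0,"ry":0,"rz":-0.86,"fingers":1},
  {"x":-196,"y":98,"z":-8,"rx":0,"ry":0,"rz":-0.96,"fingers":1},
  {"x":-216,"y":108,"z":-8,"rx":0,"ry":0,"rz":-1.05,"fingers":1},
  {"x":-236,"y":118,"z":-8,"rx":0,"ry":0,"rz":-1.14,"fingers":1},
  {"x":-254,"y":127,"z":-6,"rx":0,"ry":0,"rz":-1.22,"fingers":1},
  {"x":-268,"y":133,"z":-4,"rx":0,"ry":0,"rz":-1.28,"fingers":1},
  {"x":-276,"y":137,"z":-2,"rx":0,"ry":0,"rz":-1.32,"fingers":1},
  {"x":-277.5,"y":138,"z":0,"rx":0,"ry":0,"rz":-1.33,"fingers":1},
  {"x":-277.5,"y":138,"z":0,"rx":0,"ry":0,"rz":-1.33,"fingers":1},
  {"x":-277.5,"y":138,"z":0,"rx":0,"ry":0,"rz":-1.33,"fingers":1},
])

```text
time_s: 24.85
tool_pos: [0.6317, -0.4733, 0.2001]
tool_rot: [180.0, 0.0, 155.0]
force: [0.4, 0.4, -4.1]
grip_width: 0.0136
grasp_force: 60.0
```

```bash
python3 - <<'E'
from h import *
o=sensors.get_obs();print(o['qpos'],o['wrist_torque'],o['force'])
T=vision.read_camera('top');cs,_=blob(masks(T['image'])['yellow'],(300,165,430,260),4,10)
for c in cs:
    q=np.array([onz(T,*p[0],.17) for p in c]);print('yellow',cv2.contourArea(c),q.min(0),q.max(0))
p=o['tool_pos'];d0=.132;h=.0645
for th in(10,20,26,32,38,44,50,54):
    t=np.deg2rad(th); print(th,'x',1000*(d0-d0*np.cos(t)+h*np.sin(t)),'z',-1000*(d0*np.sin(t)+h*np.cos(t)-h),'ry',-t)
E
```

```text
[ 21.5328  38.1802  24.0315  61.1458 -14.716   83.3967 107.6057] [-0.099  -0.2214 -0.0154] [ 0.4218  0.4038 -4.1361]
yellow 193.0 [ 0.5678 -0.4499  0.17  ] [ 0.6542 -0.3895  0.17  ]
10 x 13.205684061905538 z -21.941659521322222 ry -0.17453292519943295
20 x 30.020873300765725 z -41.25683295967936 ry -0.3490658503988659
26 x 41.63412485640545 z -51.33720736245449 ry -0.4537856055185257
32 x 54.2374438503935 z -60.14844508087253 ry -0.5585053606381855
38 x 67.69274568241768 z -67.59400835062046 ry -0.6632251157578453
44 x 81.85261124990336 z -73.59232202243065 ry -0.767944870877505
50 x 96.56190210255089 z -78.07766731648691 ry -0.8726646259971648
54 x 106.59394283457766 z -80.20239203035759 ry -0.9424777960769379
```

Call:
drive_tool([
  {"x":6,"y":0,"z":-11,"rx":0,"ry":-0.087,"rz":0,"fingers":1},
  {"x":13,"y":0,"z":-22,"rx":0,"ry":-0.175,"rz":0,"fingers":1},
  {"x":21.5,"y":0,"z":-32,"rx":0,"ry":-0.262,"rz":0,"fingers":1},
  {"x":30,"y":0,"z":-41,"rx":0,"ry":-0.349,"rz":0,"fingers":1},
  {"x":41.6,"y":0,"z":-51,"rx":0,"ry":-0.454,"rz":0,"fingers":1},
  {"x":54,"y":0,"z":-60,"rx":0,"ry":-0.559,"rz":0,"fingers":1},
  {"x":67.7,"y":0,"z":-67.6,"rx":0,"ry":-0.663,"rz":0,"fingers":1},
  {"x":82,"y":0,"z":-73.6,"rx":0,"ry":-0.768,"rz":0,"fingers":1},
  {"x":96.5,"y":0,"z":-78,"rx":0,"ry":-0.873,"rz":0,"fingers":1},
  {"x":96.5,"y":0,"z":-78,"rx":0,"ry":-0.873,"rz":0,"fingers":1},
  {"x":96.5,"y":0,"z":-78,"rx":0,"ry":-0.873,"rz":0,"fingers":1},
  {"x":96.5,"y":0,"z":-78,"rx":0,"ry":-0.873,"rz":0,"fingers":1},
  {"x":96.5,"y":0,"z":-78,"rx":0,"ry":-0.873,"rz":0,"fingers":1},
  {"x":96.5,"y":0,"z":-78,"rx":0,"ry":-0.873,"rz":0,"fingers":1},
])

```text
time_s: 26.65
tool_pos: [0.5443, -0.4335, 0.2781]
tool_rot: [-180.0, 50.0, 155.0]
force: [0.4, 0.3, -2.4]
grip_width: 0.0135
grasp_force: 60.0
```

```bash
python3 - <<'E'
from h import *
m,s=avg(4);o=sensors.get_obs();print(o['qpos'],o['wrist_torque'],m,o['tool_rot'])
for n,roi in(('top',(300,165,430,270)),('side',(170,220,330,384))):
    T=vision.read_camera(n);cs,k=blob(masks(T['image'])['yellow'],roi,5,5)
    for c in cs:
        q=np.array([onz(T,*p[0],.04) for p in c]);print(n,'yellow',cv2.contourArea(c),c[:,0].min(0),c[:,0].max(0),q.min(0),q.max(0))
E
```

```text
[ 17.3558  -6.3666  24.9942 119.2284 -32.5632  21.3996 134.0568] [0.5233 1.2037 0.0031] [  0.544   -0.4334   0.2779  49.9996 155.0121  -0.165   -0.0748  -2.2689] [179.9994  50.0023 155.0015]
top yellow 185.0 [345 220] [369 235] [ 0.4559 -0.4407  0.04  ] [ 0.5117 -0.3497  0.04  ]
side yellow 941.0 [236 271] [271 333] [ 0.4463 -0.4828  0.04  ] [ 0.527  -0.2888  0.04  ]
side yellow 82.5 [320 228] [329 247] [ 0.7394 -0.2824  0.04  ] [ 0.7771 -0.2123  0.04  ]
side yellow 24.0 [258 220] [261 235] [ 0.5627 -0.1766  0.04  ] [ 0.5904 -0.118   0.04  ]
```

```bash
python3 - <<'E'
from h import *
print(rel([.544,-.4334,.278+.06],[180,50,155]))
E
```

```text
(array([-46.1,  -0. , -38.5]), array([ 0.0001,  0.0002, -0.    ]))
```

Call:
drive_tool([
  {"x":-8,"y":0,"z":-6.5,"rx":0,"ry":0,"rz":0,"fingers":1},
  {"x":-19,"y":0,"z":-16,"rx":0,"ry":0,"rz":0,"fingers":1},
  {"x":-31,"y":0,"z":-26,"rx":0,"ry":0,"rz":0,"fingers":1},
  {"x":-42,"y":0,"z":-35,"rx":0,"ry":0,"rz":0,"fingers":1},
  {"x":-46,"y":0,"z":-38.5,"rx":0,"ry":0,"rz":0,"fingers":1},
  {"x":-46,"y":0,"z":-38.5,"rx":0,"ry":0,"rz":0,"fingers":1},
  {"x":-46,"y":0,"z":-38.5,"rx":0,"ry":0,"rz":0,"fingers":1},
  {"x":-46,"y":0,"z":-38.5,"rx":0,"ry":0,"rz":0,"fingers":1},
])

```text
time_s: 27.95
tool_pos: [0.5438, -0.4331, 0.337]
tool_rot: [180.0, 49.9, 155.0]
force: [-0.1, 0.8, -1.7]
grip_width: 0.0134
grasp_force: 60.0
```

```bash
python3 - <<'E'
from h import *
m,s=avg(5);o=sensors.get_obs();print(o['time_s'],o['qpos'],o['wrist_torque'],m,s[:3])
for n,roi in(('top',(300,165,430,270)),('side',(170,240,318,384))):
    T=vision.read_camera(n);k=cv2.erode(masks(T['image'])['yellow'],np.ones((2,2),np.uint8));cs,k=blob(k,roi,5,5)
    for c in cs:
        q=np.array([onz(T,*p[0],.05) for p in c]);print(n,'yellow',cv2.contourArea(c),c[:,0].min(0),c[:,0].max(0),q.min(0),q.max(0))
    if n=='side':
        hs=cv2.cvtColor(T['image'],cv2.COLOR_RGB2HSV)[240:340:4,225:290:3]
        print('\n'.join(''.join('#' if (12<a<32 and b>150 and c>150) else '+' if(12<a<32 and b>150) else 'o' if c<60 else '.' for a,b,c in r) for r in hs))
# scraper
T=vision.read_camera('top');S=vision.read_camera('side');gt=bar(masks(T['image'])['brown'],(160,185,190,228)); gs=bar(masks(S['image'])['brown'],(190,130,240,148));print(tri(T,gt[0],S,gs[0]))
E
```

```text
28.2 [ 20.4312  -9.1332  21.1432 114.498  -22.7041  27.5328 123.5271] [0.4961 1.1533 0.0347] [  0.5439  -0.4332   0.3376  49.986  154.9933  -0.0726  -0.1183  -1.8795] [0.     0.     0.0002]
top yellow 232.5 [346 217] [375 236] [ 0.452  -0.4609  0.05  ] [ 0.5222 -0.3515  0.05  ]
side yellow 816.0 [237 272] [272 332] [ 0.4471 -0.4882  0.05  ] [ 0.5252 -0.3003  0.05  ]
..oooooooooooo........
..oooooooooo..........
....oooooo............
......................
......................
......................
......................
......................
....+++...............
....+#.##+............
....+...####..........
......######..........
........###...........
.........###..........
........####..........
........########......
.........#######......
.........#######......
.........+++++........
.......++#+++++.......
.......+++++##+#......
........########......
..........######......
........#####.........
......................
(array([0.5469, 0.2938, 0.0811]), np.float64(0.003210237225730027))
```

```bash
python3 -c "
from cell import workorder
print(workorder.sign_off())"
```

```text
the job is handed in; nothing more can be done
None
```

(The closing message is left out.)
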